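# Feeler blade under the sprung pad

## Task

Check the gap under the spring pad of the little aluminium test jig: take the broad feeler gauge by its grip, put it flat on the jig's bed and slide it nose first under the pad, so that the pad rides up and drags on the blade, until the nose shows beyond the pad's far edge. Leave it there, flat and pointing straight through, held by the pad alone, and do not disturb the narrow gauge.

Things in the scene. Friction and masses are not known exactly. Their poses are not given: they have to be found in the camera images.
- broad_grip (a point): broad feeler gauge flat on the bench: steel blade 28 mm wide, 6 mm thick, with a grey upright grip at its tail (36 mm along the blade, 16 mm across, 50 mm tall from the blade's underside; pinch across the 16 mm). Point: mid-grip, 30 mm above the blade's underside. x runs along the blade to its rounded nose, 76 mm ahead; the grip's faces are 18 mm ahead and behind. z up. About 0.16 kg
- narrow_grip (a point): the narrow feeler gauge, a bystander lying on the bench: same grip and length, but the blade is only 11 mm wide and 2.5 mm thick, too thin for this gap. Point and axes as on the broad one. To be left where it lies
- jig: fixed jig: bed 90 mm wide, x -110 to 60 mm, top at z = 12 mm; over it an arch (x 11 to 33, posts 60 mm apart inside, 76 mm tall with its knob) holding a black sprung pad (x 0 to 34, 50 mm wide). The pad's first 18 mm slope: 12 mm above the bed at its front edge, 3.5 mm at its flat underside. Origin: bench level, middle line, below the pad's front edge. x along the bed into the gap, z up
- pad (a joint): height of the sprung pad in m: 0 at rest (gap 3.5 mm), growing as it is lifted, to 0.014 at most. A spring holds it down with about 3 N at rest and 4 N with the broad blade under it (it then reads about 0.0025); pushing that blade in takes about 8 N on the slope, then 2 to 5 N of drag
Not all that is in view belongs to the job. There is more than one size of the jig; the job needs the larger. Of the things that look like the part that bears broad_grip, the smaller one is meant.

How it is judged:
By the outcome, as a careful person would: the job done as asked, in the order asked, and still so for the second after the job is handed in, with the robot touching nothing.
It also fails if it takes over 35 s, if anything falls off the work surface, if the arm or the gripper's body presses on something with over 40 N, if the wrist force passes 120 N, or if a joint passes its speed limit or range.

## Robot

A 6-joint arm with a two-finger parallel gripper is mounted at the origin on the work surface. World frame = base frame: x ahead of the robot, y to its left, z up, the work surface at z = 0. Lengths are in m, angles in rad, forces in N, time in s.
With the tool pointing down it reaches from about 0.3 to 0.95 m from the base axis. Payload 3.1 kg.
Tool frame: the origin (TCP) lies on the front face of the gripper's body, between the roots of the fingers; the fingertips stand 73 mm ahead of it and the grasp point (between the pads) lies 54 mm ahead of it; z points along the fingers, y is the line along which they close (so a half turn about z gives the same grasp; the last joint's range is limited). The gripper opens to 85 mm and grips with 20 to 120 N. Pads are 22 mm wide; open, the fingers measure 114 mm over their backs; the gripper's body (76 mm by 85 mm) begins 54 mm behind the grasp point. The pads swing forward as they close: fully open they stand 13 mm farther back than shut.
Start: joints at [-1.36, 0.308, 1.634, -0, 1.2, -0.07], TCP at [0.173, -0.601, 0.304] pointing down, gripper open.
Joint ranges: [-3.06, 3.06], [-0.79, 1.96], [0.05, 2.63], [-1.19, 4.34], [0.05, 2.64], [-2.94, 2.94]. Speed limits (rad/s): [2.79, 2.79, 3.14, 3.14, 3.14, 3.14].

## Interface

Orientations are given as a unit quaternion [w, x, y, z].
In Python, from station import robot gives the robot as it stands.
- The arm moves only by the shell command python3 -m crank 'ROWS' [FORCE]. ROWS is JSON, one flat list of numbers, 5 for each row, row after row: the shift along the tool's x, y, z in mm, then the turn about the tool's z in rad, then the opening in per cent of the stroke, from 0 (shut) to 100 (fully open). A call has 1 to 8 rows; each row shifts and turns the commanded pose from where the row before left it, along the tool's axes as they then stand; what a row does not reach is not made up. A row lasts 1/12 s, in which the tool goes at most 41.7 mm and 7.16 degrees, less where a joint would pass 70% of its speed; a pose out of reach is approached as far as the arm can. A call with a gripper value outside its range is refused whole. The fingers move at their own pace and stop on an object; FORCE is the grip in N (left out, the last holds). Time passes only in rows, so rows that do not move let the fingers close. It gives the time, the measured TCP pose, the force, the opening and the grip force at its end, in the units of the state.
- robot.sense(): the state, without advancing time (a new reading comes with each control period).
- robot.get_image(name): name is "side" or "top"; returns the picture (480x640x3 uint8, blue, green, red); there is no depth.
- robot.camera_model(name): a dict with "K" (3x3 intrinsics, pixels), "rvec" (rotation vector, rad) and "tvec" (3), from world to camera coordinates, as OpenCV has them. Camera axes: x right, y down, z forward; pixel columns grow to the right and rows downward; lengths in m; the calibration is good to about 2 mm. A picture is of the moment at which its call begins. camera_model takes no time and is no camera call.
- robot.hand_in(): hands the job in; it is judged then, once.
Trained networks look in the newest picture that a camera, given by its name, has taken for a name from the list of things; names that differ only in an ending like _2 or _b are one class to them, and where a whole thing is asked for, a point or a joint stands for the part that bears it (a point fixed in the world has none). Each returns a list of dicts, best first, with "conf" (0 to 1); they miss things now and then, are a little off and sometimes report something else, mostly with a low value. They report only what shows in the picture. A call takes as long as a camera call. They do not tell look-alikes from the thing itself.
- robot.cut_out(target, camera): "region" (480x640 bool, what is visible of it) and "rect" ([centre column, centre row, width, height] in pixels, round what is visible of it).
- robot.tip_of(target, camera): "uv" ([column, row] in pixels: a listed point, or the origin of a listed thing).
The state is a dict: "t": time; "joints": joint angles; "joint_velocities": joint speeds; "effort": joint torques, N m; "ee_pos": TCP position; "orientation": TCP orientation; "ft_force": force on the tool from outside, world axes, zero at the start; "wrist_torque": the same for the moment, N m; "finger_gap": finger opening in m; "grip_force": force on a finger pad.
Only numpy, scipy, OpenCV 4.12 (cv2) and the standard library are available. Lean on these libraries where they do the work, as an engineer would, in place of code of your own. Each camera call takes 0.05 s, during which the arm holds its last target. There are 200 camera calls.

## Working session

There is one attempt and no reset: what is moved stays moved. The work goes in short steps, Python scripts to look and compute and a shell command to move; the robot and the scene stay as the last step left them, time stands still between calls to the robot, and variables do not carry over. Pictures are saved under pics/ and viewed, at most 10 in all, crops included, and the job is handed in when it is done.

```bash
mkdir -p pics; cat > h.py <<'E'
import numpy as np, cv2
from station import robot
def cam(n):
    m=robot.camera_model(n); return np.array(m["K"],float),cv2.Rodrigues(np.array(m["rvec"],float))[0],np.array(m["tvec"],float).ravel()
def ray(n,uv,z):
    K,R,t=cam(n); d=R.T@np.linalg.solve(K,[uv[0],uv[1],1]); c=-R.T@t
    return c+d*(z-c[2])/d[2]
def proj(n,p):
    K,R,t=cam(n); q=K@(R@np.array(p,float)+t); return q[:2]/q[2]
E
python3 - <<'E'
from h import *
for n in("top","side"):
    cv2.imwrite(f"pics/{n}0.png",robot.get_image(n)); K,R,t=cam(n); print(n,-R.T@t,R[2],K[0,0])
    for tg in("broad_grip","narrow_grip","jig"):
        print(tg,[(np.round(d["uv"]).tolist(),round(d["conf"],2)) for d in robot.tip_of(tg,n)],[(np.round(d["rect"]).tolist(),round(d["conf"],2)) for d in robot.cut_out(tg,n)])
print(robot.sense())
E
```

```text
top [ 0.43059825 -0.02682727  0.8424502 ] [ 0.12297379 -0.03963776 -0.99161802] 503.142223975157
broad_grip [([312.0, 332.0], 0.8), ([449.0, 282.0], 0.58)] [([334.0, 325.0, 76.0, 40.0], 0.93), ([445.0, 266.0, 24.0, 54.0], 0.63)]
narrow_grip [([361.0, 239.0], 0.94)] [([360.0, 228.0, 17.0, 53.0], 0.62)]
jig [([290.0, 168.0], 0.82), ([202.0, 198.0], 0.74)] [([198.0, 208.0, 75.0, 106.0], 0.81), ([289.0, 181.0, 42.0, 68.0], 0.81)]
side [0.29515151 0.50538411 0.40607487] [ 0.34437693 -0.78530898 -0.51448453] 542.3832258662186
broad_grip [([419.0, 268.0], 0.75), ([401.0, 192.0], 0.69)] [([415.0, 280.0, 36.0, 74.0], 0.77), ([385.0, 197.0, 56.0, 38.0], 0.6)]
narrow_grip [([328.0, 227.0], 0.55)] [([313.0, 230.0, 61.0, 40.0], 0.65)]
jig [([210.0, 266.0], 0.64), ([181.0, 345.0], 0.62)] [([221.0, 261.0, 93.0, 65.0], 0.79), ([194.0, 343.0, 170.0, 143.0], 0.56)]
{'t': 0.7, 'joints': array([-1.35970496e+00,  3.08057950e-01,  1.63375415e+00,  1.04669081e-05,
        1.19968906e+00, -6.96656431e-02]), 'joint_velocities': array([-0.00029124,  0.00070049,  0.0011425 ,  0.00174761,  0.00035258,
       -0.00122566]), 'effort': array([-1.89137986e-04, -4.15128851e+01, -2.77008569e+01, -3.78827406e-05,
        8.07763518e-04, -7.97997870e-06]), 'ee_pos': array([ 0.17318013, -0.60056   ,  0.30392013]), 'orientation': array([4.52917396e-05, 9.90163372e-01, 1.39916028e-01, 8.09755750e-06]), 'ft_force': array([0.74852371, 0.24143457, 0.07475029]), 'wrist_torque': array([ 0.00175432, -0.00606886, -0.00935156]), 'grip_force': 0.0, 'finger_gap': 0.08535281372479954}
```

View pics/top0.png

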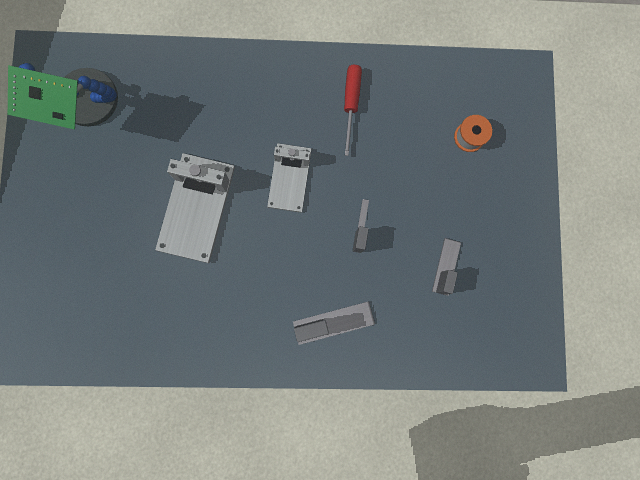

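View pics/side0.png

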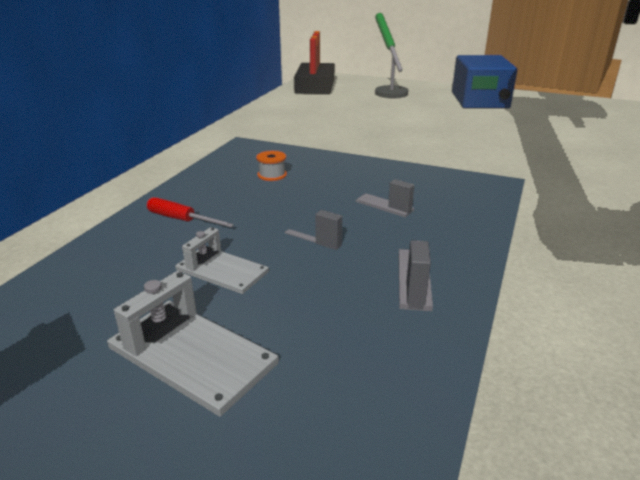

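The top view shows two broad gauges: a large one at (334,325) and a small one at (445,266), about 54 px long, which matches 94 mm. The narrow gauge is at (360,228). There are two jigs: a large one at (198,208), about 102 px long (170 mm), and a small one at (289,181). I choose the broad gauge at (445,266) and the jig at (198,208), and will check them in one crop.

```bash
python3 - <<'E'
from h import *
im=cv2.imread("pics/top0.png")
a=cv2.resize(im[230:300,415:485],None,fx=5,fy=5,interpolation=cv2.INTER_CUBIC)
b=cv2.resize(im[145:270,150:240],None,fx=4.8,fy=4.8,interpolation=cv2.INTER_CUBIC)
o=np.zeros((600,790,3),np.uint8); o[:350,:350]=a; o[:b.shape[0],355:355+b.shape[1]]=b
cv2.imwrite("pics/crop1.png",o)
E
```

```text
(no output)
```

View pics/crop1.png

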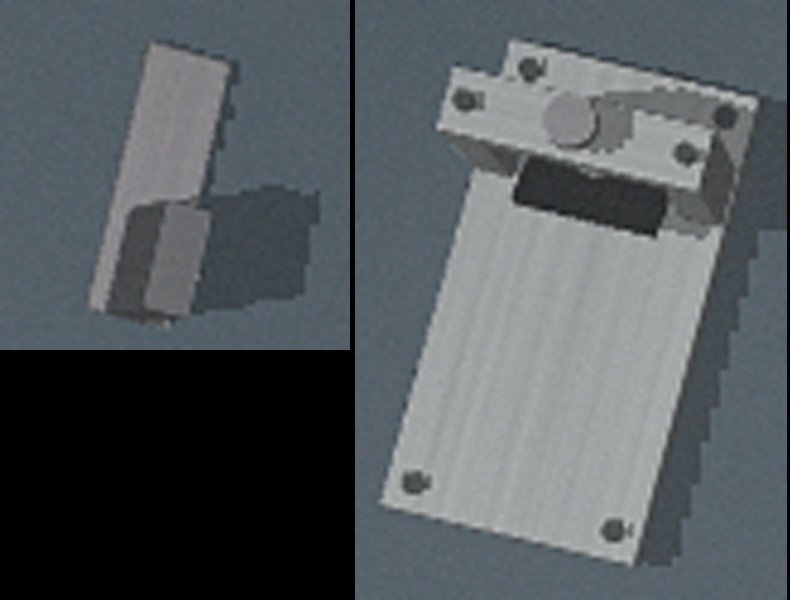

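The crop shows the broad gauge with its nose up-image at about (453,241) and its grip at the tail, around (450,281). The jig's entry end faces down-image, its front corners at about (155,249) and (208,262), and the arch is at the top.

```bash
python3 - <<'E'
from h import *
from scipy.optimize import least_squares
def fit(mod,pix,x0):
    mod=np.array(mod)/1000; pix=np.array(pix)
    def w(p): c,s=np.cos(p[2]),np.sin(p[2]); return np.c_[p[0]+c*mod[:,0]-s*mod[:,1],p[1]+s*mod[:,0]+c*mod[:,1],mod[:,2]]
    r=least_squares(lambda p:(np.array([proj("top",q) for q in w(p)])-pix).ravel(),x0)
    print(r.x,np.degrees(r.x[2]),np.round(r.fun.reshape(-1,2),1).tolist()); return r.x
A=lambda u,v:[(u+.5)/5-.5+415,(v+.5)/5-.5+230]
B=lambda u,v:[(u-355+.5)/4.8-.5+150,(v+.5)/4.8-.5+145]
for z,uv in((0.006,A(190,53)),(.05,A(178,258)),(.012,B(508,533)),(.012,B(633,70))): print(ray("top",uv,z))
g0=ray("top",A(178,258),.05); n0=ray("top",A(190,53),.006); 
f0=ray("top",B(508,533),.012); b0=ray("top",B(633,70),.012)
ang=lambda a,b:np.arctan2(b[1]-a[1],b[0]-a[0])
# left/right determined by world: image left side when looking along axis
K,R,t=cam("top")
g=fit([[76,14,6],[76,-14,6],[-18,14,6],[18,8,50],[18,-8,50],[-18,-8,50],[-18,8,50]],[A(150,42),A(230,64),A(90,308),A(165,203),A(210,208),A(190,315),A(145,308)],[g0[0],g0[1],ang(g0,n0)])
j=fit([[-110,45,12],[-110,-45,12],[60,45,12],[60,-45,12]],[B(382,502),B(635,565),B(510,40),B(757,100)],[f0[0],f0[1],ang(f0,b0)])
print(robot.tip_of("broad_grip","top")[1], proj("top",[g[0],g[1],.03]), proj("side",[g[0],g[1],.03]),proj("side",[j[0],j[1],0]))
K,Rr,t=cam("top")
s=robot.sense(); from scipy.spatial.transform import Rotation as Q
q=s["orientation"]; print(Q.from_quat([q[1],q[2],q[3],q[0]]).as_matrix())
E
```

```text
[ 0.54712756 -0.28617626  0.006     ]
[ 0.47504391 -0.26772729  0.05      ]
[0.50990469 0.16627256 0.012     ]
[0.67392989 0.13132293 0.012     ]
[ 0.47442623 -0.26794801 -0.23777791] -13.623670969812949 [[-0.2, -0.6], [-0.3, -0.8], [-0.6, -0.0], [0.4, -0.8], [1.1, 0.8], [0.1, 1.3], [-0.6, 0.1]]
[ 0.61632952  0.14332373 -0.21155244] -12.1210617141261 [[-0.7, 0.8], [0.2, 0.3], [-0.1, -0.6], [0.6, -0.6]]
{'uv': [449.1, 282.2], 'conf': 0.58} [446.66269053 282.19391261] [401.40895774 193.52146195] [177.52538176 345.71335275]
[[ 9.60835453e-01  2.77119524e-01  4.52587739e-05]
 [ 2.77119527e-01 -9.60835447e-01 -1.06978684e-04]
 [ 1.38403522e-05  1.15331003e-04 -9.99999993e-01]]
```

Both fits agree with the pictures: gauge at (0.474,-0.268), yaw -13.6°; jig at (0.616,0.143), yaw -12.1°. I'll move above the grip.

```bash
cat > st.py <<'E'
# prints the remaining shift in tool axes (mm) and turn (rad) to goal x y z yaw(deg)
import sys; from h import *
from scipy.spatial.transform import Rotation as Q
s=robot.sense(); q=s["orientation"]; M=Q.from_quat([q[1],q[2],q[3],q[0]]).as_matrix()
g=np.array([float(v) for v in sys.argv[1:4]]); yaw=np.degrees(np.arctan2(M[1,0],M[0,0]))
Y=np.radians(float(sys.argv[4])); N=np.c_[[np.cos(Y),np.sin(Y),0],[np.sin(Y),-np.cos(Y),0],[0,0,-1]]
d=g-s["ee_pos"]
print("pos",s["ee_pos"].round(4),"yaw",yaw.round(2),"shift",(M.T@d*1e3).round(1),"shift after turn",(N.T@d*1e3).round(1),"turn",np.radians(yaw-float(sys.argv[4])).round(3),"t",round(s["t"],2),"ft",s["ft_force"].round(1),"gap",round(s["finger_gap"],4),"grip",s["grip_force"],"tilt",np.degrees(np.arccos(-M[2,2])).round(2))
E
python3 -m crank '[32,-20,0,0,100, 32,-20,0,0,100, 32,-20,0,0,100, 32,-20,0,0,100, 32,-20,0,0,100, 32,-20,0,0,100, 32,-20,0,0,100, 32,-20,0,0,100]' 60 | tail -c 600
python3 -m crank '[32,-20,0,0,100, 32,-20,0,0,100, 32,-20,0,0,100, 0,0,0,0.104,100, 0,0,0,0.104,100, 0,0,0,0.104,100, 0,0,0,0.104,100, 0,0,0,0.104,100]' | tail -c 600
python3 st.py 0.4744 -0.2679 0.084 -13.6
```

```text
t: 1.42
ee_pos: [0.3757, -0.3744, 0.3042]
orientation: [0.0, 0.99, 0.14, 0.0]
ft_force: [0.4, 0.8, 0.6]
finger_gap: 0.0855
grip_force: 0.0
t: 2.08
ee_pos: [0.4506, -0.2913, 0.304]
orientation: [0.0, 0.993, -0.122, 0.0]
ft_force: [-1.0, -0.2, -0.0]
finger_gap: 0.0853
grip_force: 0.0
pos [ 0.4506 -0.2913  0.304 ] yaw -13.96 shift [ 17.4 -28.5 220. ] shift after turn [ 17.6 -28.4 220. ] turn -0.006 t 2.08 ft [-1.  -0.2 -0. ] gap 0.0853 grip 0.0 tilt 0.01
```

```bash

python3 -m crank '[17.5,-28.5,0,-0.006,100, 0,0,35,0,100, 0,0,35,0,100, 0,0,35,0,100, 0,0,30,0,100, 0,0,0,0,100]' | head -1
python3 st.py 0.4744 -0.2679 0.084 -13.6
python3 - <<'E'
from h import *
a=robot.get_image("top")[200:350,370:520]; b=robot.get_image("side")[110:260,320:470]
cv2.imwrite("pics/c2.png",cv2.resize(np.hstack([a,b]),(800,400),interpolation=cv2.INTER_CUBIC))
E
```

```text
t: 2.58
pos [ 0.47   -0.2651  0.1625] yaw -13.35 shift [ 5.9  2.  78.4] shift after turn [ 4.9  1.7 78.5] turn 0.004 t 2.58 ft [-1.3  0.4 -0.3] gap 0.0854 grip 0.0 tilt 0.78
```

View pics/c2.png

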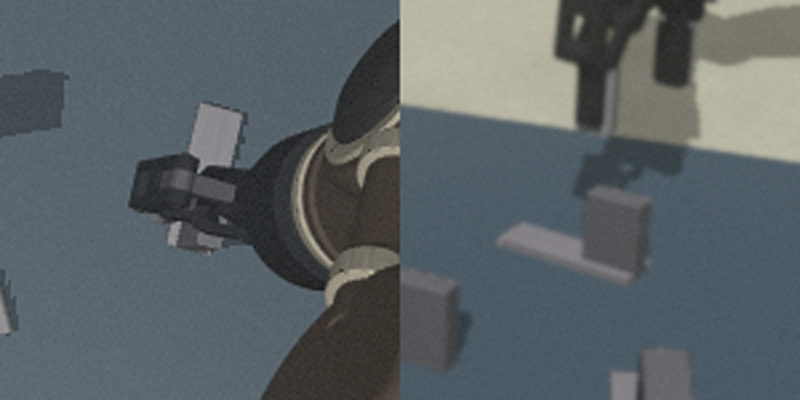

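The gripper straddles the grip (top crop), still settling. I'll let it settle before descending.

```bash

python3 -m crank '[0,0,0,0,100, 0,0,0,0,100]' | head -1
python3 st.py 0.4744 -0.2679 0.084 -13.6
```

```text
t: 2.85
pos [ 0.4759 -0.2693  0.1717] yaw -13.37 shift [-2.2 -1.2 87.7] shift after turn [-1.8 -1.  87.7] turn 0.004 t 2.85 ft [ 0.6 -0.2  0. ] gap 0.0858 grip 0.0 tilt 0.31
```

```bash

python3 -m crank '[-1,-1,25,0.004,100, 0,0,25,0,100, 0,0,20,0,100, 0,0,12,0,100, 0,0,0,0,100, 0,0,0,0,100, 0,0,0,0,100]' | head -1
python3 st.py 0.4744 -0.2679 0.084 -13.6
```

```text
t: 3.43
pos [ 0.4748 -0.2678  0.0886] yaw -13.6 shift [-0.3  0.2  4.6] shift after turn [-0.3  0.2  4.6] turn 0.0 t 3.43 ft [-0.7 -1.3 -0.7] gap 0.0851 grip 0.0 tilt 0.2
```

```bash

python3 -m crank '[0,0,4,0,100, 0,0,0,0,0, 0,0,0,0,0, 0,0,0,0,0, 0,0,0,0,0, 0,0,0,0,0, 0,0,0,0,0, 0,0,0,0,0]' 60
python3 st.py 0.4744 -0.2679 0.084 -13.6
```

```text
t: 4.1
ee_pos: [0.4736, -0.267, 0.0831]
orientation: [0.0, 0.993, -0.118, 0.0]
ft_force: [0.6, -0.7, 2.1]
finger_gap: 0.0155
grip_force: 58.7
pos [ 0.4736 -0.267   0.0831] yaw -13.59 shift [ 1.   0.7 -0.9] shift after turn [ 1.   0.7 -0.9] turn 0.0 t 4.1 ft [ 0.6 -0.7  2.1] gap 0.0155 grip 58.73996078968048 tilt 0.02
```

```bash

python3 -m crank '[0,0,-15,0,0, 0,0,-30,0,0, 0,0,-30,0,0, 0,0,-15,0,0, -3,-20,0,0,0, -4,-35,0,0,0, -4,-35,0,0,0, -4,-35,0,0,0]' |grep -E "^t|gap|ee"
python3 -m crank '[-4,-35,0,0,0, -4,-35,0,0,0, -4,-35,0,0,0, -4,-35,0,0,0, -4,-35,0,0,0, -4,-35,0,0,0, -4,-35,0,0,0, -3,-28,0,0,0]' |grep -E "^t|gap|ee"
python3 -m crank '[-3,-18,0,0,0, -2,-10,0,-0.026,0, 0,0,0,0,0, 0,0,0,0,0, 0,0,0,0,0]' |grep -E "^t|gap|ee"
python3 st.py 0.5303 0.1618 0.15 -12.12
python3 - <<'E'
from h import *
a=robot.get_image("top")[100:300,120:320]; b=robot.get_image("side")[210:410,90:290]
cv2.imwrite("pics/c3.png",cv2.resize(np.hstack([a,b]),(800,400),interpolation=cv2.INTER_CUBIC))
E
```

```text
t: 4.77
ee_pos: [0.4877, -0.1407, 0.1727]
finger_gap: 0.0157
t: 5.43
ee_pos: [0.5218, 0.1332, 0.1725]
finger_gap: 0.0155
t: 5.85
ee_pos: [0.5235, 0.1581, 0.1725]
finger_gap: 0.0153
pos [0.5235 0.1581 0.1725] yaw -12.14 shift [ 5.9 -5.1 22.5] shift after turn [ 5.8 -5.  22.5] turn -0.0 t 5.85 ft [ 0.5 -0.6 -0.7] gap 0.0153 grip 58.66548299789429 tilt 0.08
```

View pics/c3.png

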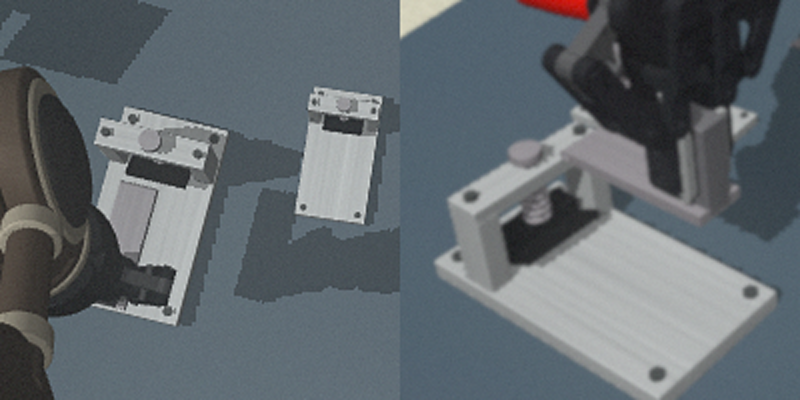

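The blade is level over the bed, slightly left of its middle line. I'll correct that and lower it.

```bash

python3 -m crank '[5.8,-5,0,0,0, 0,0,25,0,0, 0,0,25,0,0, 0,0,15,0,0, 0,0,8,0,0, 0,0,0,0,0, 0,0,0,0,0]' |grep -E "^t|gap|ee"
python3 st.py 0.5303 0.1618 0.0955 -12.12
python3 - <<'E'
from h import *
a=robot.get_image("top")[150:270,145:245]; b=robot.get_image("side")[250:400,90:290]
a=cv2.resize(a,(500,600),interpolation=cv2.INTER_CUBIC);b=cv2.resize(b,(300,225))
o=np.zeros((600,800,3),np.uint8);o[:,:500]=a;o[:225,500:]=b
cv2.imwrite("pics/c4.png",o)
E
```

```text
t: 6.53
ee_pos: [0.5311, 0.1626, 0.0999]
finger_gap: 0.015
pos [0.5311 0.1626 0.0999] yaw -12.14 shift [-0.6  0.9  4.4] shift after turn [-0.6  0.9  4.4] turn -0.0 t 6.53 ft [ 0.1  0.3 -0.9] gap 0.015 grip 58.69264841079712 tilt 0.0
```

View pics/c4.png

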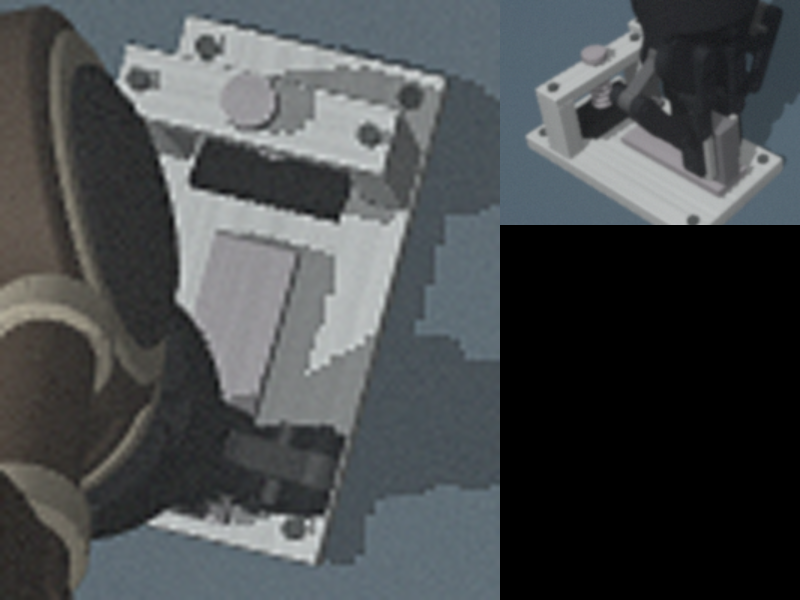

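```bash
python3 - <<'E'
from h import *
c,s=np.cos(-.2116),np.sin(-.2116)
def J(u,v,z):
    p=ray("top",[(u+.5)/5-.5+145,(v+.5)/5-.5+150],z)-[.61633,.14332,0]; return (np.array([c*p[0]+s*p[1],-s*p[0]+c*p[1]])*1e3).round(1)
print("nose",J(217,233,.0225),J(298,250,.0225),"right edge",J(258,412,.0225),"jig",J(443,77,.012),J(320,563,.012),J(185,17,.012),"pad front",J(190,187,.034),J(340,220,.034),J(190,187,.026),J(340,220,.026))
E
```

```text
nose [-12.   12.7] [-11.2 -14.4] right edge [-66.4 -15.5] jig [ 59.4 -43.8] [-109.1  -45.6] [58.8 45.1] pad front [-1.2 22.1] [ -0.3 -27.7] [ 0.2 24.3] [  1.1 -25.9]
```

The blade is centred to within 1 mm and aligned to under a degree. The nose is 12 mm short of the pad. Next I set it on the bed.

```bash

python3 -m crank '[0,0,2.5,0,0, 0,0,1.5,0,0, 0,0,0,0,0, 0,0,0,0,0, 0,0,0,0,0]' |grep -E "^t|gap|ee|ft"
python3 st.py 0.5303 0.1618 0.0955 -12.12
```

```text
t: 7.05
ee_pos: [0.5308, 0.163, 0.0961]
ft_force: [0.1, -0.8, -1.0]
finger_gap: 0.0155
pos [0.5308 0.163  0.0961] yaw -12.1 shift [-0.2  1.2  0.6] shift after turn [-0.2  1.2  0.6] turn 0.0 t 7.05 ft [ 0.1 -0.8 -1. ] gap 0.0155 grip 58.693665862083435 tilt 0.02
```

```bash

python3 -m crank '[0,0,0.5,0,0, 0,0,0.5,0,0, 0,0,0,0,0, 0,0,0,0,0]' |grep -E "^t|gap|ee|ft"
python3 st.py 0.5303 0.1618 0.0955 -12.12
```

```text
t: 7.38
ee_pos: [0.5308, 0.163, 0.0951]
ft_force: [-0.8, -0.6, 1.3]
finger_gap: 0.0158
pos [0.5308 0.163  0.0951] yaw -12.1 shift [-0.2  1.2 -0.4] shift after turn [-0.2  1.2 -0.4] turn 0.0 t 7.38 ft [-0.8 -0.6  1.3] gap 0.0158 grip 58.79626393318176 tilt 0.01
```

```bash

python3 -m crank '[0,0.3,0.4,0,0, 3,0,0,0,0, 3,0,0,0,0, 3,0,0,0,0, 3,0,0,0,0, 2,0,0,0,0, 0,0,0,0,0]' |grep -E "^t|gap|ee|ft"
python3 st.py 0.5303 0.1618 0.0955 -12.12
```

```text
t: 7.97
ee_pos: [0.5447, 0.1597, 0.0951]
ft_force: [-2.3, 1.1, 5.3]
finger_gap: 0.0151
pos [0.5447 0.1597 0.0951] yaw -12.11 shift [-14.5   1.   -0.4] shift after turn [-14.5   1.   -0.4] turn 0.0 t 7.97 ft [-2.3  1.1  5.3] gap 0.0151 grip 59.49210226535797 tilt 0.02
```

Now in light contact with the bed (5 N). Sliding in.

```bash

python3 -m crank '[3,0,0,0,0, 3,0,0,0,0, 3,0,0,0,0, 3,0,0,0,0, 2,0,0,0,0, 0,0,0,0,0]' |grep -E "^t|gap|ee|ft"
python3 -m crank '[2,0,0,0,0, 2,0,0,0,0, 2,0,0,0,0, 2,0,0,0,0, 0,0,0,0,0]' |grep -E "^t|gap|ee|ft"
python3 st.py 0.5303 0.1618 0.0955 -12.12
```

```text
t: 8.47
ee_pos: [0.5566, 0.1572, 0.0951]
ft_force: [-7.2, 1.9, 11.1]
finger_gap: 0.0153
t: 8.88
ee_pos: [0.5614, 0.156, 0.0953]
ft_force: [-15.9, 3.0, 18.2]
finger_gap: 0.0152
pos [0.5614 0.156  0.0953] yaw -12.13 shift [-31.6   0.9   0.1] shift after turn [-31.6   0.9  -0.2] turn -0.0 t 8.88 ft [-15.9   3.   18.2] gap 0.0152 grip 61.44271373748779 tilt 0.67
```

```bash

python3 -m crank '[0,0,-0.8,0,0, 0,0,0,0,0, 0,0,0,0,0]' |grep -E "^t|gap|ee|ft"
python3 - <<'E'
from h import *
s=robot.sense(); print(s["orientation"],s["wrist_torque"])
a=robot.get_image("top")[150:270,145:245]; b=robot.get_image("side")[270:370,100:240]
a=cv2.resize(a,(375,450),interpolation=cv2.INTER_CUBIC);b=cv2.resize(b,(420,300),interpolation=cv2.INTER_CUBIC)
o=np.zeros((450,795,3),np.uint8);o[:,:375]=a;o[:300,375:]=b
cv2.imwrite("pics/c5.png",o)
E
python3 st.py 0.5303 0.1618 0.0955 -12.12
```

```text
t: 9.13
ee_pos: [0.5616, 0.1559, 0.0953]
ft_force: [-12.8, 3.4, 13.2]
finger_gap: 0.0158
[ 4.16629376e-04  9.94404128e-01 -1.05514749e-01 -5.18589568e-03] [0.42034357 1.42491682 0.0545389 ]
pos [0.5616 0.1559 0.0954] yaw -12.11 shift [-31.8   0.8   0.2] shift after turn [-31.8   0.8  -0.1] turn 0.0 t 9.23 ft [-13.    3.1  13.2] gap 0.0155 grip 60.542213916778564 tilt 0.6
```

View pics/c5.png

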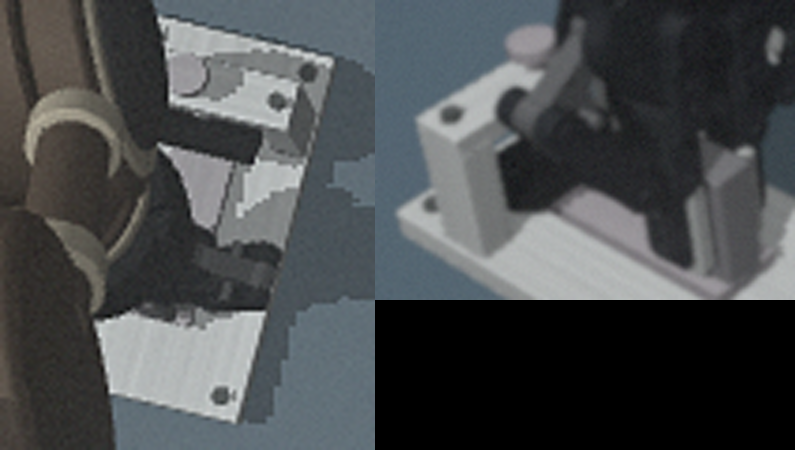

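The nose is at the pad's slope, with friction from my downward press. I'll ease the press off and push on.

```bash

python3 -m crank '[0,0,-1,0,0, 2,0,0,0,0, 2,0,0,0,0, 0,0,0,0,0, 0,0,0,0,0]' |grep -E "^t|gap|ee|ft"
python3 st.py 0.5303 0.1618 0.0955 -12.12
```

```text
t: 9.65
ee_pos: [0.5671, 0.1544, 0.0954]
ft_force: [-5.8, 2.4, 3.8]
finger_gap: 0.0153
pos [0.5671 0.1544 0.0954] yaw -12.11 shift [-37.6   0.5   0.1] shift after turn [-37.6   0.5  -0.1] turn 0.0 t 9.65 ft [-5.8  2.4  3.8] gap 0.0153 grip 59.23961877822876 tilt 0.35
```

```bash

python3 -m crank '[2,0,0,0,0, 3,0,0,0,0, 3,0,0,0,0, 3,0,0,0,0, 3,0,0,0,0, 2,0,0,0,0, 0,0,0,0,0, 0,0,0,0,0]' |grep -E "^t|gap|ee|ft"
python3 st.py 0.5303 0.1618 0.0955 -12.12
```

```text
t: 10.32
ee_pos: [0.583, 0.1509, 0.0953]
ft_force: [-5.8, -0.3, 3.4]
finger_gap: 0.0153
pos [0.583  0.1509 0.0953] yaw -12.11 shift [-53.8   0.4   0.1] shift after turn [-53.8   0.4  -0.2] turn 0.0 t 10.32 ft [-5.8 -0.3  3.4] gap 0.0153 grip 59.30236101150513 tilt 0.33
```

```bash

python3 -m crank '[1,0,0,0,0, 0,0,0,0,0, -1.5,0,0,0,0, 0,0,0,0,0]' |grep -E "^t|gap|ee|ft"
python3 -m crank '[0,0,0,0,40, 0,0,0,0,40, 0,0,0,0,40, 0,0,0,0,40, 0,0,0,0,40]' 20|grep -E "^t|gap|ee|ft"
python3 st.py 0.5303 0.1618 0.0955 -12.12
python3 -m crank '[0,0,-8,0,40, 0,0,-15,0,40, 0,0,-30,0,40, 0,0,-35,0,40, 0,0,-35,0,40, -20,20,-10,0,40, -20,30,0,0,40, -20,30,0,0,40]' |grep -E "^t|gap|ee|ft"
python3 -m crank '[-20,30,0,0,40, -20,30,0,0,40, -20,30,0,0,40, -10,20,0,0,40, 0,0,0,0,40, 0,0,0,0,40]' |grep -E "^t|gap|ee|ft"
python3 - <<'E'
from h import *
a=robot.get_image("top")[150:270,145:245]; b=robot.get_image("side")[270:410,90:290]
a=cv2.resize(a,(500,600),interpolation=cv2.INTER_CUBIC);b=cv2.resize(b,(300,210))
o=np.zeros((600,800,3),np.uint8);o[:,:500]=a;o[:210,500:]=b
cv2.imwrite("pics/c6.png",o)
E
```

```text
t: 10.65
ee_pos: [0.5834, 0.1508, 0.0953]
ft_force: [-3.8, 1.0, 0.1]
finger_gap: 0.0158
t: 11.07
ee_pos: [0.5855, 0.1509, 0.0966]
ft_force: [-0.1, -0.0, 0.2]
finger_gap: 0.0341
pos [0.5855 0.1509 0.0966] yaw -12.11 shift [-56.3   0.9   1. ] shift after turn [-56.3   0.9   1.1] turn 0.0 t 11.07 ft [-0.1 -0.   0.2] gap 0.0341 grip 0.0 tilt 0.07
t: 11.73
ee_pos: [0.5101, 0.0852, 0.2319]
ft_force: [0.4, -0.5, -0.1]
finger_gap: 0.0344
t: 12.23
ee_pos: [0.4178, -0.0082, 0.23]
ft_force: [0.4, 0.6, 0.9]
finger_gap: 0.0341
```

View pics/c6.png

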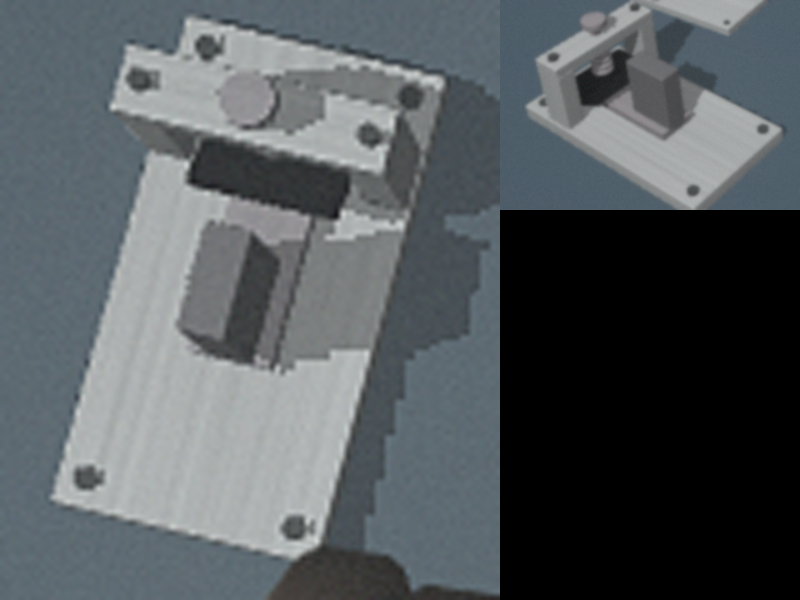

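The gauge stands flat under the pad, with its grip near (220,280) in the crop. Measuring insertion and alignment.

```bash
python3 - <<'E'
from h import *
c,s=np.cos(-.2116),np.sin(-.2116)
def J(u,v,z):
    p=ray("top",[(u+.5)/5-.5+145,(v+.5)/5-.5+150],z)-[.61633,.14332,0]; return (np.array([c*p[0]+s*p[1],-s*p[0]+c*p[1]])*1e3).round(1)
print("tail R",J(278,368,.018),"R edge",J(315,222,.018),"grip top",J(210,218,.062),J(247,228,.062),J(225,343,.062),J(180,328,.062),"bed edge R",J(401,240,.012),J(322,548,.012))
E
```

```text
tail R [-50.3 -17.1] R edge [ -0.  -16.3] grip top [-14.3   5.6] [-14.7  -6.4] [-51.6  -9.2] [-50.3   5.5] bed edge R [  1.9 -44.2] [-104.2  -45. ]
```

The tail sits at about -51 mm, so the nose is about 43 mm in, 9 mm past the pad's far edge. The blade is straight to within 1° and the arm is clear.

```bash
python3 -c "
from station import robot
print(robot.hand_in())"
```

```text
the job is handed in; nothing more can be done
None
```

I slid the smaller broad gauge flat under the large jig's pad and released it. By my measurement its nose is about 9 mm past the far edge and it points straight to within 1°. The narrow gauge was not touched, and I handed the job in at about 12 s; no verdict came back.

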